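# Load the test-bar nest and set its clamp lever

### The job

Change this specimen nest over from transport to testing: turn its clamp lever back to the load stop, pull the short dark transport key out of its slot and lay it in the parts tray at the front of the bench. Then slide every loose test bar lengthwise into a free slot of its own (one slot is closed by a plug), gently, until you feel it come fully home against the hidden stop, and only then turn the lever to its 60 degree mark, leaving it there with all the bars still fully home. Leave the other things on the bench alone.

Things in the scene. Friction and masses are not known exactly. Their poses are not given: they have to be found in the camera images.
- nest: Fixed aluminium loading block, 80 mm deep (x) x 225 wide (y) x 50 high, origin at the centre of its underside on the worktop. Its front face, 40 mm from the origin towards -x (to the robot), has five square blind slots that run level along its +x. A grey gear housing with a lever stands on its +y side.
- slot0_mouth (a point): Centre of the mouth of slot 0, in the nest's front face, 33 mm above the worktop; axes as the nest's, +x leads into the slot. The slot is 16 x 16 mm with a 2.5 mm flared rim; neighbouring slots are 44 mm apart (y). A bar pushed home stands about 32 to 42 mm out of the mouth.
- slot1_mouth (a point): Centre of the mouth of slot 1, in the nest's front face, 33 mm above the worktop; axes as the nest's, +x leads into the slot. The slot is 16 x 16 mm with a 2.5 mm flared rim; neighbouring slots are 44 mm apart (y). A bar pushed home stands about 32 to 42 mm out of the mouth.
- slot2_mouth (a point): Centre of the mouth of slot 2, in the nest's front face, 33 mm above the worktop; axes as the nest's, +x leads into the slot. The slot is 16 x 16 mm with a 2.5 mm flared rim; neighbouring slots are 44 mm apart (y). A bar pushed home stands about 32 to 42 mm out of the mouth.
- slot3_mouth (a point): Centre of the mouth of slot 3, in the nest's front face, 33 mm above the worktop; axes as the nest's, +x leads into the slot. The slot is 16 x 16 mm with a 2.5 mm flared rim; neighbouring slots are 44 mm apart (y). A bar pushed home stands about 32 to 42 mm out of the mouth.
- slot4_mouth (a point): Centre of the mouth of slot 4, in the nest's front face, 33 mm above the worktop; axes as the nest's, +x leads into the slot. The slot is 16 x 16 mm with a 2.5 mm flared rim; neighbouring slots are 44 mm apart (y). A bar pushed home stands about 32 to 42 mm out of the mouth.
- backstop: Hidden back stop inside the nest, a rigid steel strip across all five slots; origin at the middle of its front face, on the slot axes' height, 48 to 58 mm behind the mouths (set differently each time, the same for all five slots, square to them); axes as the nest's. A bar is home when its inner end meets this face: its centre is then 45 mm before it.
- plug_front (a point): Front of the fixed blanking plug's steel plate, 23 x 23 mm, 4 mm proud of the nest's face, over the mouth of the one slot that is closed; a small screw stands 3 mm out of it. It stays where it is.
- key_center (a point): Centre of the transport key, a dark steel bar of 76 x 14 x 14 mm, 90 g, long axis its x, outer end (-x) rounded and with a dark spot. At the start it sits loosely in one slot, not touching the stop, its outer 32 mm standing out of the mouth.
- bar0_center (a point): Centre of a loose plain steel-grey test bar, 90 x 14 x 14 mm, 35 to 70 g, long axis its x, both ends alike; it starts lying on the worktop. Not every bar is present each time.
- bar1_center (a point): Centre of a loose plain steel-grey test bar, 90 x 14 x 14 mm, 35 to 70 g, long axis its x, both ends alike; it starts lying on the worktop. Not every bar is present each time.
- bar2_center (a point): Centre of a loose plain steel-grey test bar, 90 x 14 x 14 mm, 35 to 70 g, long axis its x, both ends alike; it starts lying on the worktop. Not every bar is present each time.
- bar3_center (a point): Centre of a loose plain steel-grey test bar, 90 x 14 x 14 mm, 35 to 70 g, long axis its x, both ends alike; it starts lying on the worktop. Not every bar is present each time.
- tray: Blue parts tray at the left front of the bench, fixed, about 100 (x) x 150 (y) mm inside, floor 2 mm thick, walls 22 mm high; origin at the centre of its underside. A cross wall 18 mm high stands at its y = -13 mm and leaves a large compartment on the +y side (96 x 85 mm, centre at y = +30 mm) and a smaller one (96 x 59 mm).
- lever (a joint): Angle of the clamp lever in rad about an upright axis: 0 at the load stop, where the arm points along the nest's -x (to the robot), growing as the arm swings towards the nest's +y (clockwise seen from above), end stop at 1.75. Dark ticks on the dial under it stand at 0, 30, 60 and 90 degrees. It is stiff (about 0.1 N m) and stays where it is left.
- lever_knob (a point): Middle of the upright round black knob at the lever's end, 18 mm diameter; the knob's top is 14 mm above this point and the arm's upper face 15 mm below it. 80 mm from the lever's axis.
- lever_hinge (a point): Point on the lever's upright axis, at the knob's height.
- tin: Bystander: grease tin, 53 mm diameter, 26 mm high, origin under its centre.
- vial: Bystander: sample vial, 23 mm diameter, 48 mm high, origin under its centre.
- ring: Bystander: vacuum centring ring, 46 mm diameter, 8 mm high, origin under its centre.

How it is judged:
On the way, in this order (a step that is already met when the one before it is completed fails the run):
1. the clamp lever is turned back to the load stop (within 5 degrees) (value of joint lever below 0.087 rad), for 0.2 s.
2. with the lever at the load stop, the key lies in the tray and every bar is home in a slot (value of joint lever below 0.14 rad and x of key_center in the frame of tray between -0.05 and 0.05 m and y of key_center in the frame of tray between -0.075 and 0.075 m and z of key_center in the frame of tray between 0.004 and 0.025 m and x of bar0_center in the frame of backstop between -0.0475 and -0.0425 m and z of bar0_center in the frame of nest between 0.026 and 0.039 m and y of bar0_center in the frame of nest between -0.097 and 0.097 m and angle between the x axis of each of bar0_center, bar1_center, bar2_center, bar3_center and the x axis of nest, either way round below 0.08 rad and x of bar1_center in the frame of backstop between -0.0475 and -0.0425 m and z of bar1_center in the frame of nest between 0.026 and 0.039 m and y of bar1_center in the frame of nest between -0.097 and 0.097 m and x of bar2_center in the frame of backstop between -0.0475 and -0.0425 m and z of bar2_center in the frame of nest between 0.026 and 0.039 m and y of bar2_center in the frame of nest between -0.097 and 0.097 m and x of bar3_center in the frame of backstop between -0.0475 and -0.0425 m and z of bar3_center in the frame of nest between 0.026 and 0.039 m and y of bar3_center in the frame of nest between -0.097 and 0.097 m), for 0.2 s.
3. the lever stands at 60 degrees (within 4), the bars still home (value of joint lever between 0.977 and 1.117 rad and x of bar0_center in the frame of backstop between -0.0475 and -0.0425 m and z of bar0_center in the frame of nest between 0.026 and 0.039 m and y of bar0_center in the frame of nest between -0.097 and 0.097 m and angle between the x axis of each of bar0_center, bar1_center, bar2_center, bar3_center and the x axis of nest, either way round below 0.08 rad and x of bar1_center in the frame of backstop between -0.0475 and -0.0425 m and z of bar1_center in the frame of nest between 0.026 and 0.039 m and y of bar1_center in the frame of nest between -0.097 and 0.097 m and x of bar2_center in the frame of backstop between -0.0475 and -0.0425 m and z of bar2_center in the frame of nest between 0.026 and 0.039 m and y of bar2_center in the frame of nest between -0.097 and 0.097 m and x of bar3_center in the frame of backstop between -0.0475 and -0.0425 m and z of bar3_center in the frame of nest between 0.026 and 0.039 m and y of bar3_center in the frame of nest between -0.097 and 0.097 m), for 0.2 s.
At the end, for the whole second after the job is handed in: The lever rests at 60 degrees (within 4), the key lies in the parts tray, and every bar present lies in a slot of the nest, along it, its inner end within 2.5 mm of the hidden stop; everything at rest (all of step 3 and velocity of joint lever between -0.05 and 0.05 rad/s and x of key_center in the frame of tray between -0.05 and 0.05 m and y of key_center in the frame of tray between -0.075 and 0.075 m and z of key_center in the frame of tray between 0.004 and 0.025 m and linear speed of each of bar0, bar1, bar2, bar3, key below 0.01 m/s); the robot touches nothing.
It fails at once if the grease tin is moved by more than 30 mm (distance of tin from where it was at the start of the episode above 0.03 m).
It fails at once if the vial is moved by more than 30 mm (distance of vial from where it was at the start of the episode above 0.03 m).
It fails at once if the centring ring is moved by more than 30 mm (distance of ring from where it was at the start of the episode above 0.03 m).
It fails at once if bar or fingers are rammed against the hidden stop (over 60 N) (contact force between backstop and anything else above 60 N).
Of bar0, bar1, bar2, bar3 only 3 to 4 are there at a start; the rules pass over those that are not, and their reading is None.
At some moment in a run one of bar0, bar1, bar2, bar3 may be knocked a few centimetres aside while the robot is not near it.
Once in a run the grip may slacken for a moment while it holds something.
It also fails if it takes over 210 s, if anything falls off the work surface, if the arm or the gripper's body presses on something with over 40 N, if the wrist force passes 120 N, or if a joint passes its speed limit or range.

### The arm

A 6-joint arm with a two-finger parallel gripper is mounted at the origin on a cart in front of the work surface, level with it; the furniture and walls round the work are solid. World frame = base frame: x ahead of the robot, y to its left, z up, the work surface at z = 0. Lengths are in m, angles in rad, forces in N, time in s.
With the tool pointing down it reaches from about 0.35 to 1 m from the base axis. Payload 7.1 kg.
Tool frame: the origin (TCP) lies midway between the tips of the shut fingers; the grasp point (between the pads) lies 19 mm behind it; z points along the fingers, x is the direction in which the jaws open and shut, and the axes are right-handed (so a half turn about z gives the same grasp; the last joint's range is limited). The gripper opens to 85 mm and grips with 20 to 120 N. Pads are 22 mm wide; open, the fingers measure 114 mm over their backs; the gripper's body (76 mm by 85 mm) begins 54 mm behind the grasp point. The pads swing forward as they close: fully open they stand 13 mm farther back than shut.
Start: joints at [1.144, 0.423, 1.63, -0, 1.089, -0.019], TCP at [0.248, 0.574, 0.231] pointing down, gripper open.
Joint ranges: [-3, 3], [-0.9, 2.11], [0.09, 2.58], [-1.31, 4.45], [0.11, 2.69], [-2.54, 2.54]. Speed limits (rad/s): [2.39, 2.39, 3.01, 3.14, 3.14, 3.14].

### API

Orientations are given as a unit quaternion [w, x, y, z].
In Python, from plant import manip gives the robot as it stands. Calls block until the motion is done:
- manip.reach(position, orientation): joint-space move of the TCP to a pose.
- manip.move_linear(position, v=0.15, ori=None, until_force=None): straight line of the TCP; ori=None keeps the orientation; v is the mean speed in m/s. With until_force (N) it stops when the force on the tool has changed by that much, and returns True; else False.
- manip.move_j(angles): joint-space move.
- manip.set_gripper(opening, grasp_force=None): finger opening in m; grasp_force is the grip in N (None keeps the last); returns when the fingers have stopped.
- manip.dwell(seconds).
- manip.solve_ik(position, orientation): joint angles nearest the present ones, or None.
- manip.read_state(): the state.
- manip.camera(name): name is "scene" or "side" or "wrist"; returns the picture (420x560x3 uint8, blue, green, red); there is no depth.
- manip.calibration(name): a dict with "fov_y" (degrees; the focal length in pixels is half the picture's height over the tangent of half this angle, whatever the lens; pixels are square), "cx", "cy" (the principal point, pixels), "cam_to_world" (4x4, takes a point from camera to world coordinates). Camera axes: x right, y up, looking along -z (the intrinsics and any distortion apply to the point x, -y, -z); pixel columns grow to the right and rows downward; lengths in m; the calibration is good to about 2 mm. A picture is of the moment at which its call begins: read the wrist's pose just before it. calibration takes no time and is no camera call; for the wrist camera it gives the pose at the moment of the call.
A pose or a line that the arm cannot do raises manip.Unreachable and nothing moves.
- manip.finish_job(): hands the job in, once; it reports no verdict.
The state is a dict: "t": time; "q": joint angles; "joint_vel": joint speeds; "joint_efforts": joint torques, N m; "ee_pos": TCP position; "tool_rot": TCP orientation; "ft_force": force on the tool from outside, world axes, zero at the start; "moment": the same for the moment, N m; "grip_width": finger opening in m.
Only numpy, scipy, OpenCV 4.12 (cv2) and the standard library are available. Lean on these libraries where they do the work, as an engineer would, in place of code of your own. Each camera call takes 0.05 s, during which the arm holds its last target.

## Working session

There is one attempt and no reset: what is moved stays moved. The work goes in short steps, each a Python script; the robot and the scene stay as the last script left them, time stands still between calls to the robot, and variables do not carry over. Pictures are saved under pics/ and viewed, and the job is handed in when it is done.

```bash
ls; mkdir -p pics
python3 - <<'E'
from plant import manip
import cv2,numpy as np
s=manip.read_state();print(s)
for n in ["scene","side","wrist"]:
    c=manip.calibration(n);print(n,c)
    cv2.imwrite(f"pics/{n}0.png",manip.camera(n))
E
```

```text
pics
{'t': 0.0, 'q': array([ 1.14406528e+00,  4.23871158e-01,  1.63069294e+00, -2.71674121e-06,
        1.08862066e+00, -1.90108743e-02]), 'joint_vel': array([ 2.98876437e-05, -1.60756418e-06, -1.70421401e-04,  9.78298818e-04,
       -6.99563258e-04, -1.78682977e-04]), 'joint_efforts': array([-1.80725849e-03, -5.57382381e+01, -2.81742167e+01, -1.82433705e-04,
        7.39252078e-03, -2.29099095e-05]), 'ee_pos': array([0.24757619, 0.57326728, 0.23052562]), 'tool_rot': array([ 4.25572529e-04,  8.35618147e-01,  5.49310184e-01, -6.72746630e-04]), 'ft_force': array([0.16602904, 0.21815032, 0.11327291]), 'moment': array([-0.01024915, -0.02980624, -0.0427116 ]), 'grip_width': 0.08534195803997571}
scene {'fov_y': 53.51209781075119, 'cx': 272.6458194465069, 'cy': 217.9829381725785, 'cam_to_world': array([[ 0.80298717,  0.34674053, -0.48475005,  0.11480938],
       [-0.59597279,  0.47437151, -0.64791057, -0.58199293],
       [ 0.00529475,  0.80916171,  0.58756216,  0.63137844],
       [ 0.        ,  0.        ,  0.        ,  1.        ]])}
side {'fov_y': 52.16400798011747, 'cx': 277.0624913128174, 'cy': 200.86455589985192, 'cam_to_world': array([[-0.92221827,  0.21170513, -0.32356513,  0.25436253],
       [-0.38659096, -0.48793315,  0.78260378,  0.92207974],
       [ 0.00780308,  0.84681886,  0.53182416,  0.66913179],
       [ 0.        ,  0.        ,  0.        ,  1.        ]])}
wrist {'fov_y': 71.70268419531463, 'cx': 284.09761121154634, 'cy': 209.95733350070304, 'cam_to_world': array([[ 0.39616588, -0.88200345, -0.25519113,  0.18229079],
       [ 0.91817839,  0.38024847,  0.11117349,  0.60117567],
       [-0.00101937, -0.27835412,  0.96047798,  0.37373026],
       [ 0.        ,  0.        ,  0.        ,  1.        ]])}
```

View pics/scene0.png

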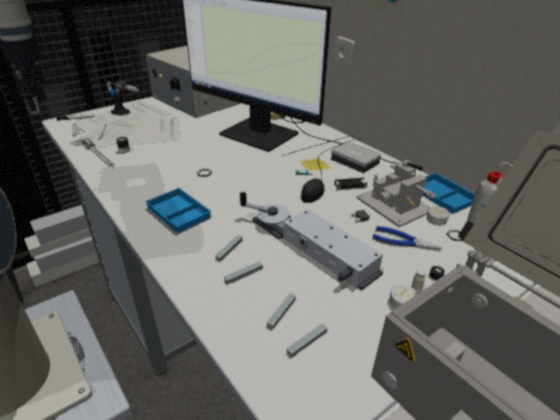

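View pics/side0.png

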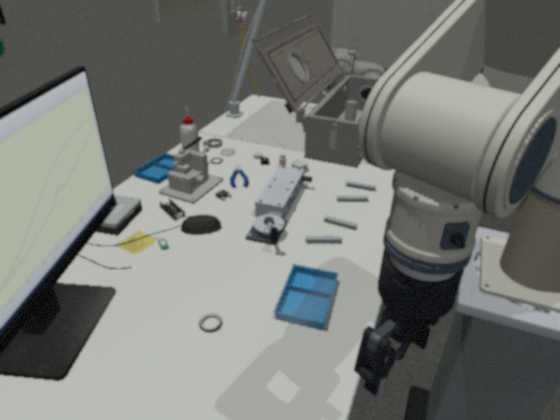

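View pics/wrist0.png

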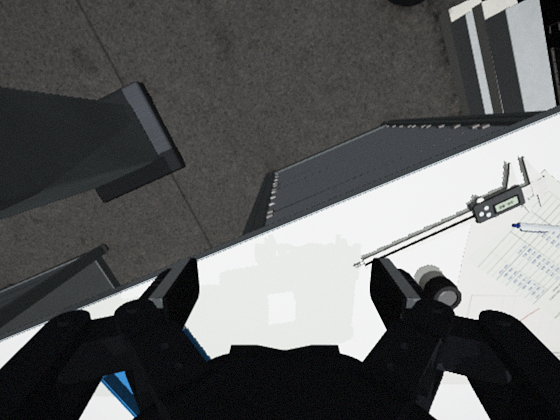

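```bash
cat > h.py <<'E'
from plant import manip
import cv2,numpy as np
def f_of(c): return 210/np.tan(np.radians(c['fov_y'])/2)
def px2w(c,u,v,z):
    f=f_of(c); d=np.array([(u-c['cx'])/f,-(v-c['cy'])/f,-1.]); M=c['cam_to_world']
    d=M[:3,:3]@d; o=M[:3,3]; return o+d*(z-o[2])/d[2]
def w2px(c,p):
    f=f_of(c); M=c['cam_to_world']; q=M[:3,:3].T@(np.asarray(p,float)-M[:3,3])
    return np.array([c['cx']+f*q[0]/-q[2], c['cy']-f*q[1]/-q[2]])
def shot(n,name,scale=1):
    c=manip.calibration(n); im=manip.camera(n); np.save(f"pics/{name}.npy",c,allow_pickle=True)
    cv2.imwrite(f"pics/{name}.png",im); return c,im
def crop(name,u0,v0,w,h,k,out):
    im=cv2.imread(f"pics/{name}.png")[v0:v0+h,u0:u0+w]
    cv2.imwrite(f"pics/{out}.png",cv2.resize(im,None,fx=k,fy=k,interpolation=cv2.INTER_CUBIC))
def cal(name): return np.load(f"pics/{name}.npy",allow_pickle=True).item()
E
python3 - <<'E'
from h import *
for n in ["scene","side"]:
    np.save(f"pics/{n}0.npy",manip.calibration(n),allow_pickle=True)
c=cal("scene0")
for nm,u,v,z in [("tray",178,211,.0),("knob",243,197,.06),("hingetop",272,214,.05),("nest near corner",380,260,.05),("barA",230,247,.007),("barB",243,271,.007),("barC",281,309,.007),("barD",307,339,.007),("tin",403,297,.013),("vial",419,279,.02),("ring",456,236,0),("ring2",205,172,0)]:
    print(nm,px2w(c,u,v,z).round(3))
crop("scene0",180,170,240,190,3.3,"sc0c")
E
```

```text
tray [0.453 0.287 0.   ]
knob [0.58  0.164 0.06 ]
hingetop [0.603 0.073 0.05 ]
nest near corner [ 0.687 -0.193  0.05 ]
barA [0.481 0.073 0.007]
barB [ 0.461 -0.013  0.007]
barC [ 0.462 -0.147  0.007]
barD [ 0.457 -0.232  0.007]
tin [ 0.675 -0.271  0.013]
vial [ 0.736 -0.262  0.02 ]
ring [ 0.953 -0.21   0.   ]
ring2 [0.611 0.426 0.   ]
```

View pics/sc0c.png

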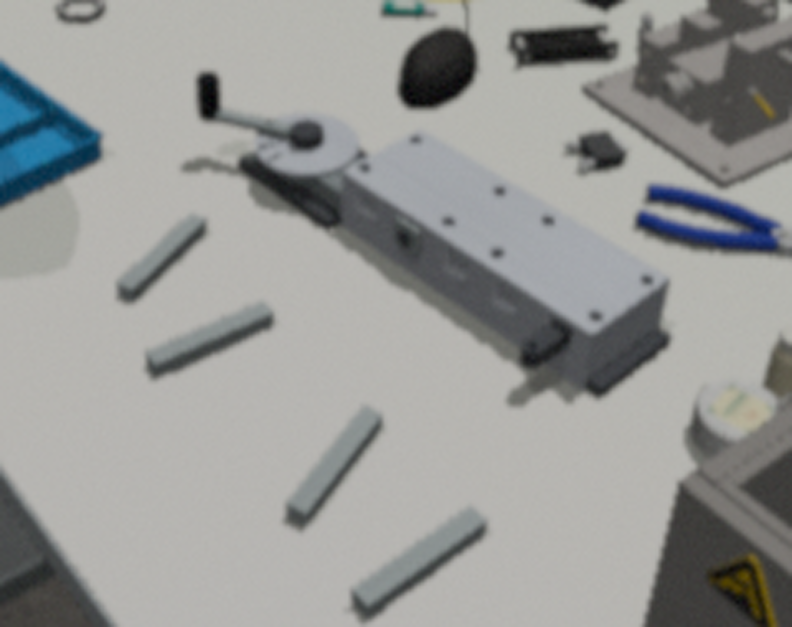

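```bash
cat >> h.py <<'E'
def q_down(th):
    "tool down, tool x axis at world angle th"
    return np.array([0,np.cos(th/2),np.sin(th/2),0])
E
python3 - <<'E'
from h import *
for th in (np.pi/2,-np.pi/2):
  q=manip.solve_ik([0.58,-0.03,0.38],q_down(th)); print(th,q)
manip.reach([0.58,-0.03,0.38],q_down(np.pi/2))
s=manip.read_state();print(s['t'],s['q'],s['ee_pos'])
shot("wrist","w1"); shot("scene","s1"); shot("side","sd1")
E
```

```text
1.5707963267948966 [-7.21693690e-02  2.22106864e-01  1.56697218e+00 -4.44089210e-16
  1.35251361e+00 -1.64296570e+00]
-1.5707963267948966 [-7.21693690e-02  2.22106864e-01  1.56697218e+00 -4.44089210e-16
  1.35251361e+00  1.49862696e+00]
2.65 [-7.10986042e-02  2.22369913e-01  1.56717223e+00  2.09848817e-04
  1.35247122e+00 -1.64273013e+00] [ 0.57997047 -0.02931275  0.37975595]
```

View pics/w1.png

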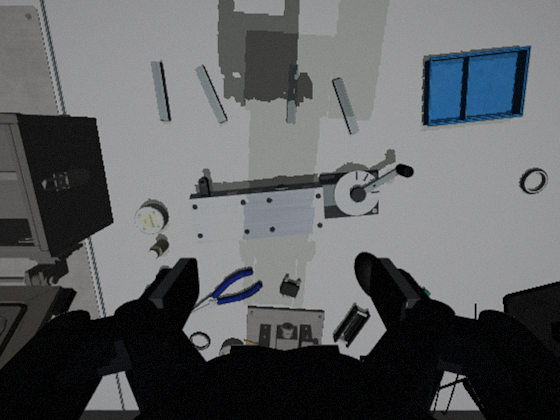

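Run:
```python
from h import *
crop("w1",170,150,250,110,3.2,"w1n"); crop("w1",130,50,250,100,3.2,"w1b")
```

```text
(no output)
```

View pics/w1n.png

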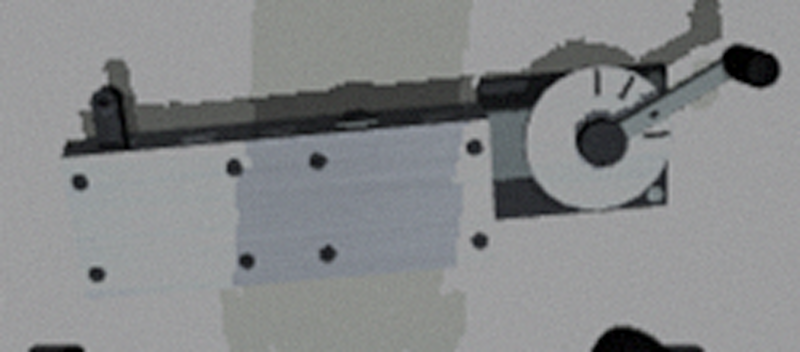

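View pics/w1b.png

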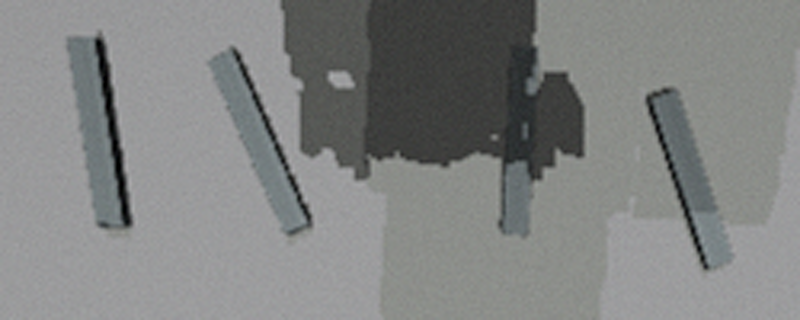

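Run:
```python
from h import *
c=cal("w1")
def P(x,y,z,o): return px2w(c,o[0]+x/3.2,o[1]+y/3.2,z)
N=(170,150);B=(130,50)
fl=P(72,154,.05,N);fr=P(487,118,.05,N);bl=P(88,297,.05,N)
print(fl,fr,bl,np.linalg.norm(fl-fr),np.linalg.norm(fl-bl))
d=fr-fl;print("yaw",np.degrees(np.arctan2(-d[0],d[1])))
for z in (.05,.06,.07): print("hub",z,P(602,142,z,N),"knobtop",P(740,62,z+.01,N))
for nm,a,b in [("1",(83,38),(112,228)),("2",(222,55),(299,230)),("3",(524,47),(515,235)),("4",(664,92),(719,268))]:
    pa=P(*a,.014,B);pb=P(*b,.014,B);d=pb-pa
    print(nm,((pa+pb)/2).round(4),np.linalg.norm(d).round(4),np.degrees(np.arctan2(d[1],d[0])).round(1))
for nm,u,v in [("tray",(425,60),0),("",(530,47),0),("",(527,112),0),("",(424,125),0)][:0]: pass
for u,v in [(424,59),(530,46),(525,114),(423,126)]: print(px2w(c,u,v,.022))
print("tin",px2w(c,152,217,.026),"vial",px2w(c,156,240,.045))
```

```text
[ 0.6253223 -0.1825888  0.05     ] [0.60592535 0.03380172 0.05      ] [ 0.70583712 -0.18079399  0.05      ] 0.21725813628201693 0.08053482027169125
yaw 5.122224591365412
hub 0.05 [0.61859716 0.0942578  0.05      ] knobtop [0.57533991 0.15746315 0.06      ]
hub 0.06 [0.6162751 0.0916335 0.06     ] knobtop [0.57390213 0.1534168  0.07      ]
hub 0.07 [0.61395304 0.0890092  0.07      ] knobtop [0.57246436 0.14937045 0.08      ]
1 [ 0.4567 -0.2309  0.014 ] 0.0903 2.7
2 [ 0.4609 -0.1479  0.014 ] 0.09 22.0
3 [ 0.4602 -0.016   0.014 ] 0.0898 -2.4
4 [0.4787 0.0735 0.014 ] 0.0921 21.4
[0.40844563 0.18879514 0.022     ]
[0.39005377 0.35001506 0.022     ]
[0.48976679 0.36543933 0.022     ]
[0.50887053 0.20072492 0.022     ]
tin [ 0.66611791 -0.26589919  0.026     ] vial [ 0.70264347 -0.25514495  0.045     ]
```

```bash
cat >> h.py <<'E'
def ray(c,u,v):
    f=f_of(c); d=np.array([(u-c['cx'])/f,-(v-c['cy'])/f,-1.]); M=c['cam_to_world']; d=M[:3,:3]@d
    return M[:3,3],d/np.linalg.norm(d)
def tri(obs):
    A=np.zeros((3,3));b=np.zeros(3)
    for c,u,v in obs:
        o,d=ray(c,u,v);P=np.eye(3)-np.outer(d,d);A+=P;b+=P@o
    x=np.linalg.solve(A,b); return x,[np.linalg.norm(np.cross(ray(c,u,v)[1],x-ray(c,u,v)[0])) for c,u,v in obs]
E
python3 - <<'E'
from h import *
crop("s1",225,180,120,90,6,"s1k"); crop("sd1",235,160,100,110,6,"sd1k")
E
```

```text
(no output)
```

View pics/s1k.png

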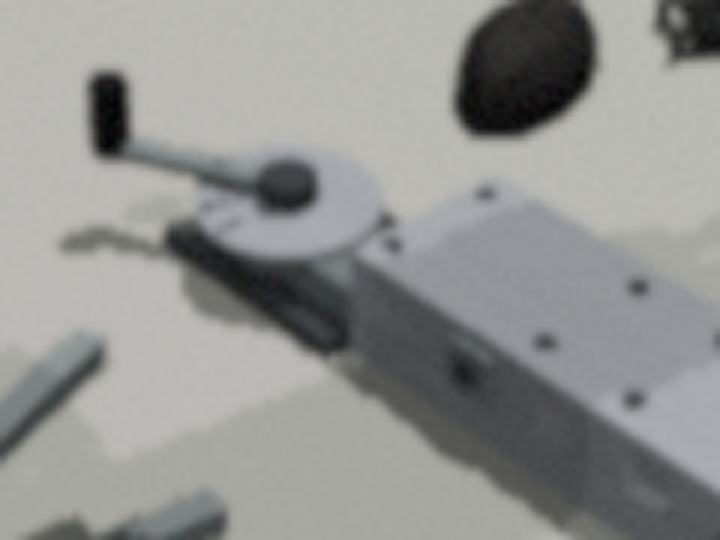

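View pics/sd1k.png

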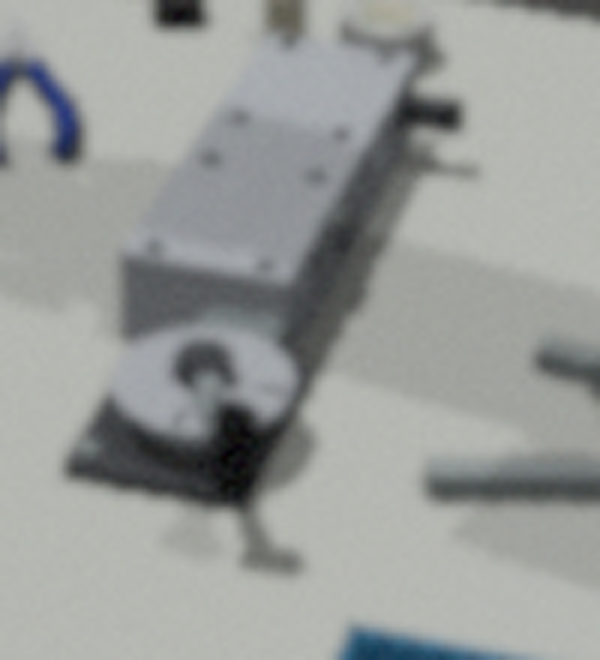

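Run:
```python
from h import *
w,s,d=cal("w1"),cal("s1"),cal("sd1")
for n,o in [("knobtop",[(s,243,193),(w,409.7,171.9),(d,274.7,228.7)]),("knobtop sw",[(s,243,193),(w,409.7,171.9)]),("base",[(s,243.3,205),(w,399,169.4)]),("hub",[(s,272.8,209.2),(w,358.8,194.4),(d,269.5,219.5)]),("corner sd",[(s,284.5,223.7),(d,283.3,207)])]:
    x,e=tri(o);print(n,x.round(4),np.round(e,4))
```

```text
knobtop [0.5765 0.1627 0.0741] [0.0025 0.0024 0.0026]
knobtop sw [0.5789 0.1652 0.0717] [0.0017 0.0017]
base [0.5789 0.1632 0.0364] [0.0001 0.0001]
hub [0.619  0.0947 0.0456] [0.0019 0.0019 0.0021]
corner sd [0.6059 0.0279 0.0468] [0.0001 0.0001]
```

```bash
cat >> h.py <<'E'
YAW=np.radians(5.1)
X=np.array([np.cos(YAW),np.sin(YAW),0]);Y=np.array([-np.sin(YAW),np.cos(YAW),0])
H=np.array([0.619,0.095,0])
def knob(phi): return H+0.08*(-X*np.cos(phi)+Y*np.sin(phi))
def lev_ori(phi):
    t=X*np.sin(phi)+Y*np.cos(phi); return q_down(np.arctan2(t[1],t[0]))
def st(): 
    s=manip.read_state(); print("t%.2f"%s['t'],s['ee_pos'].round(4),"F",s['ft_force'].round(1),"g %.4f"%s['grip_width']); return s
E
python3 - <<'E'
from h import *
ph=np.radians(64); p=knob(ph);print(p)
manip.reach(p+[0,0,.13],lev_ori(ph))
manip.set_gripper(.045)
print(manip.move_linear(p+[0,0,.049],v=.08,until_force=6));st()
shot("scene","s2");crop("s2",205,140,120,110,5,"s2k")
manip.set_gripper(.021,20);st()
E
```

```text
[0.57767733 0.16350137 0.        ]
False
t5.67 [0.5781 0.1636 0.0495] F [-0.6 -0.8  0.1] g 0.0452
t6.08 [0.5777 0.1635 0.0492] F [0.3 0.7 0.6] g 0.0208
```

View pics/s2k.png

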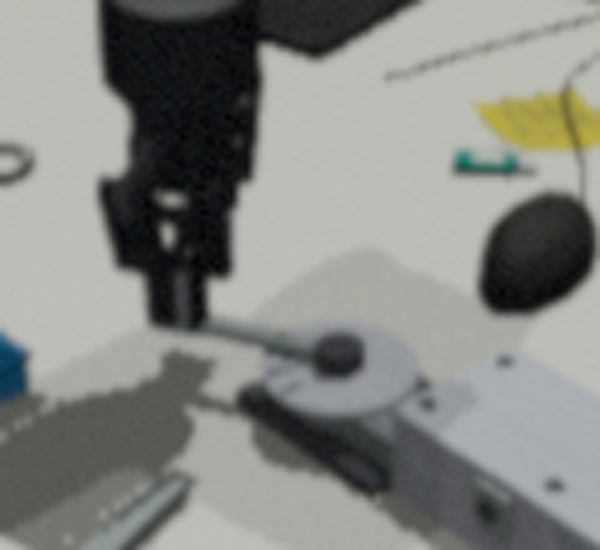

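Run:
```python
from h import *
for d in [54,44,34,24,14,6]:
    ph=np.radians(d); manip.move_linear(knob(ph)+[0,0,.049],v=.1,ori=lev_ori(ph))
st()
ph=np.radians(-6);r=manip.move_linear(knob(ph)+[0,0,.049],v=.04,ori=lev_ori(ph),until_force=7);s=st()
print(r,(s['ee_pos']-H)@X,(s['ee_pos']-H)@Y)
shot("scene","s3");crop("s3",205,140,120,110,5,"s3k")
```

```text
t8.00 [0.5392 0.0966 0.049 ] F [-0.6 -0.5 -0.1] g 0.0212
t8.36 [0.5401 0.0863 0.0489] F [-0.4  7.6  2.1] g 0.0208
True -0.07940684957352592 -0.0016899580365137958
```

View pics/s3k.png

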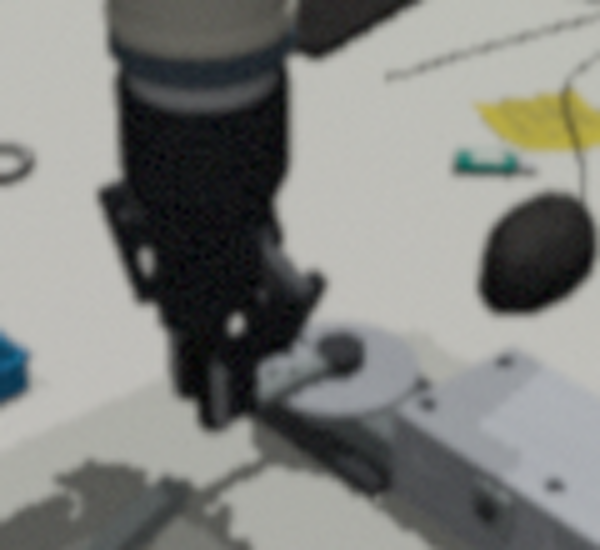

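```bash
cat >> h.py <<'E'
from scipy.spatial.transform import Rotation as R
def q_tilt(th,a):
    "tool down with x at th, then pitched so that tool z leans toward +x by a"
    q=q_down(th); r=R.from_euler('y',-a)*R.from_quat([q[1],q[2],q[3],q[0]]); x=r.as_quat(); return np.array([x[3],x[0],x[1],x[2]])
E
python3 - <<'E'
from h import *
manip.set_gripper(.04)
p=manip.read_state()['ee_pos']; manip.move_linear(p+[0,0,.12],v=.2)
o=q_tilt(np.pi/2+YAW,np.radians(30))
print(manip.solve_ik([.50,-.08,.18],o))
manip.reach([.50,-.08,.18],o); manip.dwell(.2);st()
shot("wrist","w3");shot("scene","s4")
E
```

```text
[-0.25821825  0.19741797  2.25650984  0.62722399  0.21930221 -2.50041875]
t10.57 [ 0.501  -0.0792  0.1799] F [ 0.1 -0.2 -0.5] g 0.0397
```

View pics/w3.png

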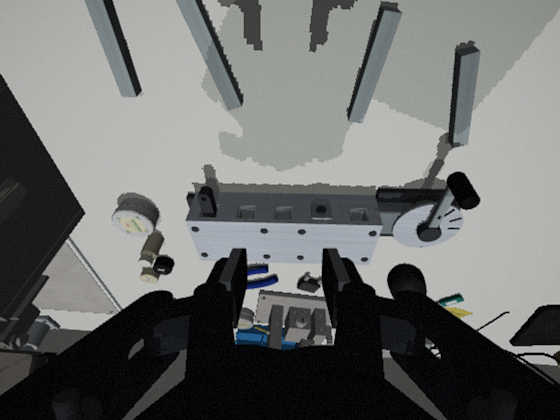

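Run:
```python
from h import *
crop("w3",180,165,210,105,3.8,"w3n")
```

```text
(no output)
```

View pics/w3n.png

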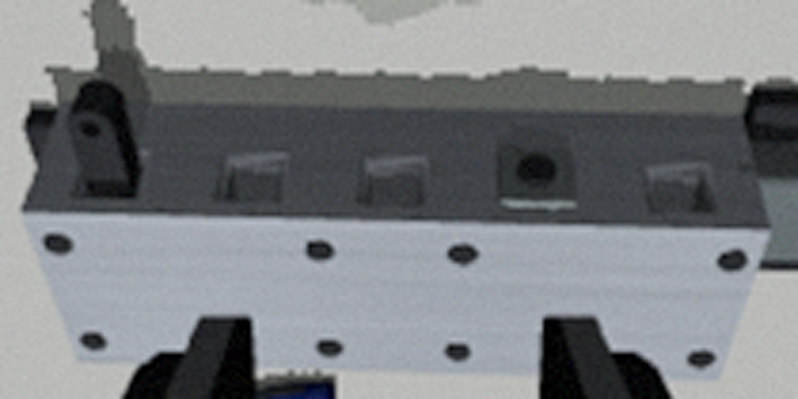

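Run:
```python
from h import *
c=cal("w3")
P=lambda x,y,z: px2w(c,180+x/3.8,165+y/3.8,z)
a=P(25,211,.05);b=P(768,228,.05);d=b-a;print(a,b,np.linalg.norm(d),np.degrees(np.arctan2(-d[0],d[1])))
e=P(79,362,.05);f=P(722,380,.05);print("back",e,f,np.linalg.norm(f-e),np.linalg.norm(e-a),np.linalg.norm(f-b))
m=(a+b)/2;u=d/np.linalg.norm(d)
print("mid front",m)
for x,y in [(255,178),(393,181),(680,188)]:
    p=P(x,y,.033);print(p,"along",(p-m)@u)
# edges of the holes near the top edge (z=.041) 
for x,y in [(218,203),(284,205),(357,205),(426,207),(645,211),(714,213)]:
    p=P(x,y,.041);print("top edge",p,(p-m)@u)
# screw positions
print([P(x,y,.05).round(4) for x,y in [(58,243),(733,260)]])
```

```text
[ 0.62696888 -0.18813878  0.05      ] [0.60606405 0.0335702  0.05      ] 0.2226923506865152 5.386466416452096
back [ 0.70729921 -0.18199733  0.05      ] [0.68586004 0.04341784 0.05      ] 0.2264324079991576 0.0805647437557275 0.0804013395020795
mid front [ 0.61651647 -0.07728429  0.05      ]
[ 0.62182111 -0.12046078  0.033     ] along -0.04348379088757109
[ 0.61778551 -0.07747802  0.033     ] along -0.00031200297981003223
[0.60985573 0.01062889 0.033     ] along 0.08815024257109763
top edge [ 0.62599375 -0.13093437  0.041     ] -0.054302825186731185
top edge [ 0.62430468 -0.11046246  0.041     ] -0.03376275873546813
top edge [ 0.62142694 -0.08796637  0.041     ] -0.011095863965060737
top edge [ 0.61963987 -0.06678868  0.041     ] 0.01015606627016282
top edge [ 6.12968508e-01 -4.12733366e-04  4.10000000e-02] 0.07686516625832104
top edge [0.61121846 0.02035258 0.041     ] 0.09770306361647564
[array([ 0.641 , -0.1801,  0.05  ]), array([0.6218, 0.0279, 0.05  ])]
```

```bash
sed -i 's/^YAW=.*/YAW=np.radians(5.35)/' h.py
cat >> h.py <<'E'
M=np.array([.6165,-.0773,0])
TH=np.pi/2+YAW
def slot(y,dx,z): return M+Y*y+X*dx+np.array([0,0,z])
def nf(s): F=s['ft_force']; return np.array([F@X,F@Y,F[2]]).round(1)
E
python3 - <<'E'
from h import *
p=slot(-.088,-.019,.13)
manip.reach(p,q_down(TH)); manip.set_gripper(.045)
print(manip.move_linear(slot(-.088,-.019,.027),v=.1,until_force=6));st()
s0=manip.read_state()
manip.set_gripper(.010,25); manip.dwell(.15); s=st(); print(nf(s)-nf(s0))
shot("scene","s5");crop("s5",240,150,200,150,4,"s5k")
E
```

```text
False
t12.77 [ 0.6063 -0.1669  0.0277] F [0.3 0.3 0.2] g 0.0454
t13.29 [ 0.6062 -0.1668  0.0275] F [-1.4 -0.3  5.3] g 0.0128
[-1.7 -0.3  5.1]
```

View pics/s5k.png

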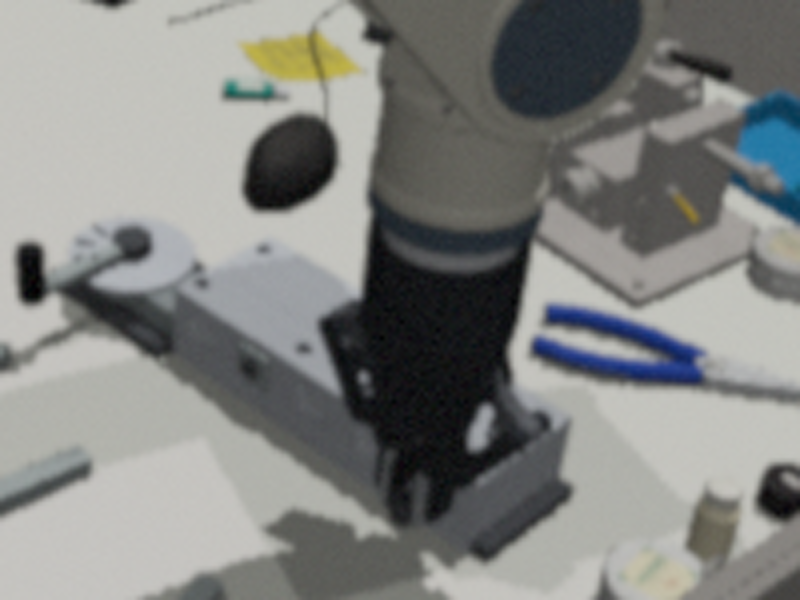

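Run:
```python
from h import *
manip.set_gripper(.010,45)
q0=manip.read_state()['ee_pos']
for k in (.015,.03,.06):
    r=manip.move_linear(q0-X*k,v=.06,until_force=15);s=st();print(r,nf(s))
    if r: break
manip.move_linear(q0-X*.07+[0,0,.10],v=.15);st()
shot("wrist","w4");shot("scene","s6")
```

```text
t13.95 [ 0.59   -0.1682  0.0275] F [-1.6  0.4  4.3] g 0.0126
False [-1.6  0.6  4.3]
t14.35 [ 0.5755 -0.1695  0.0275] F [-1.2  0.3  1.6] g 0.0125
False [-1.2  0.4  1.6]
t15.00 [ 0.5466 -0.1725  0.0277] F [ 1.1  0.1 -0.5] g 0.0124
False [ 1.1 -0.  -0.5]
t15.82 [ 0.5361 -0.1731  0.127 ] F [-0.8 -0.2 -1.2] g 0.0127
```

View pics/w4.png

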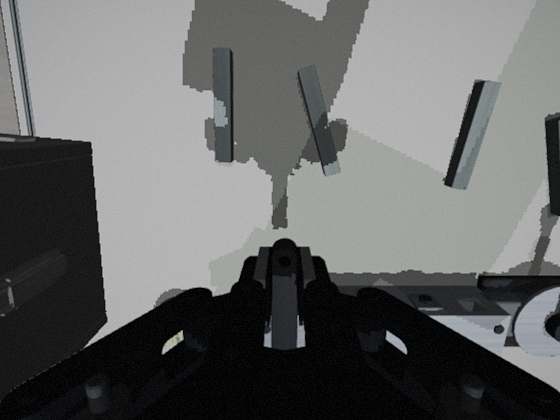

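View pics/s6.png

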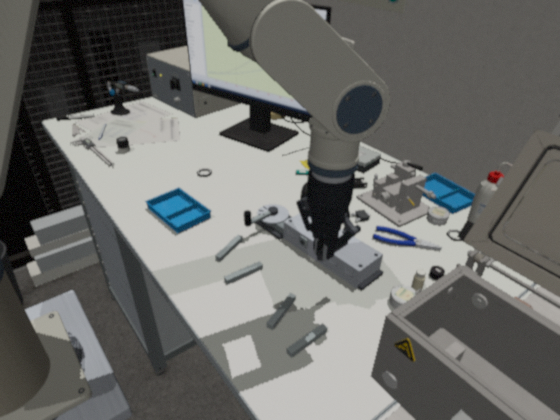

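Run:
```python
from h import *
manip.reach(np.array([.46,.25,.25]),q_down(TH)); manip.dwell(.1); st()
shot("wrist","w5")
```

```text
t17.66 [0.4604 0.2491 0.2496] F [ 0.4 -0.6 -2. ] g 0.0129
```

View pics/w5.png

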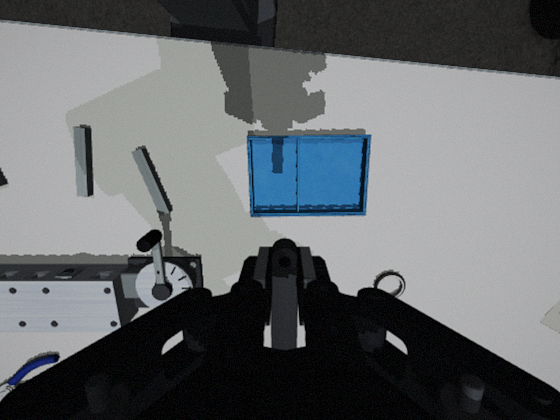

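Run:
```python
from h import *
c=cal("w5")
q=[px2w(c,*p,.022) for p in [(248,137),(370,135),(366,214),(251,216)]]
for i in range(4): print(q[i].round(4),np.linalg.norm(q[i]-q[(i+1)%4]).round(4))
print("ctr",np.mean(q,axis=0)); d=q[1]-q[0];print(np.degrees(np.arctan2(-d[0],d[1]))); d=q[2]-q[3];print(np.degrees(np.arctan2(-d[0],d[1])))
a=px2w(c,297,137,.020);b=px2w(c,297,212,.02);print("div",a,b)
```

```text
[0.4068 0.1991 0.022 ] 0.1509
[0.3905 0.3491 0.022 ] 0.1021
[0.4919 0.3616 0.022 ] 0.1535
[0.5088 0.209  0.022 ] 0.1024
ctr [0.44951785 0.27969706 0.022     ]
6.20560185814137
6.3309766644383245
div [0.40131053 0.25960148 0.02      ] [0.49818091 0.26978773 0.02      ]
```

Run:
```python
from h import *
a=np.radians(6.25);tx=np.array([np.cos(a),np.sin(a),0]);ty=np.array([-np.sin(a),np.cos(a),0])
c=np.array([.4495,.2797,0])+.030*ty
p=c-.025*tx; o=q_down(np.pi/2+a)
manip.move_linear(p+[0,0,.12],v=.2,ori=o); st()
print(manip.move_linear(p+[0,0,.007],v=.1,until_force=5)); st()
manip.set_gripper(.03); st()
manip.move_linear(p+[0,0,.15],v=.2)
manip.reach(np.array([.46,.19,.28]),q_down(TH));manip.dwell(.1);st()
shot("wrist","w6");crop("w6",60,60,400,250,2,"w6c"); shot("scene","s7")
```

```text
t18.59 [0.4221 0.3069 0.1207] F [-0.   0.3  0.3] g 0.0123
False
t19.88 [0.4218 0.3071 0.0075] F [ 0.2  0.4 -0.7] g 0.0126
t20.19 [0.4216 0.307  0.0074] F [ 0.   0.4 -0.2] g 0.0303
t21.91 [0.4589 0.1905 0.278 ] F [-0.6  0.  -1. ] g 0.0296
```

View pics/w6.png

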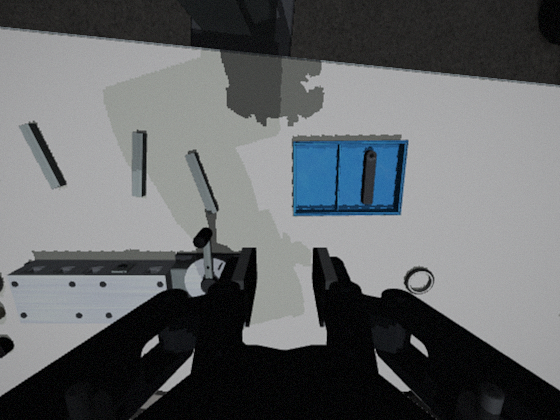

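Run:
```python
from h import *
manip.reach(np.array([.51,-.08,.30]),q_down(TH));manip.dwell(.15);st()
shot("wrist","w7");crop("w7",100,40,320,200,2.5,"w7c")
```

```text
t23.23 [ 0.51   -0.0787  0.2998] F [ 0.7 -0.6 -0.2] g 0.0302
```

View pics/w7c.png

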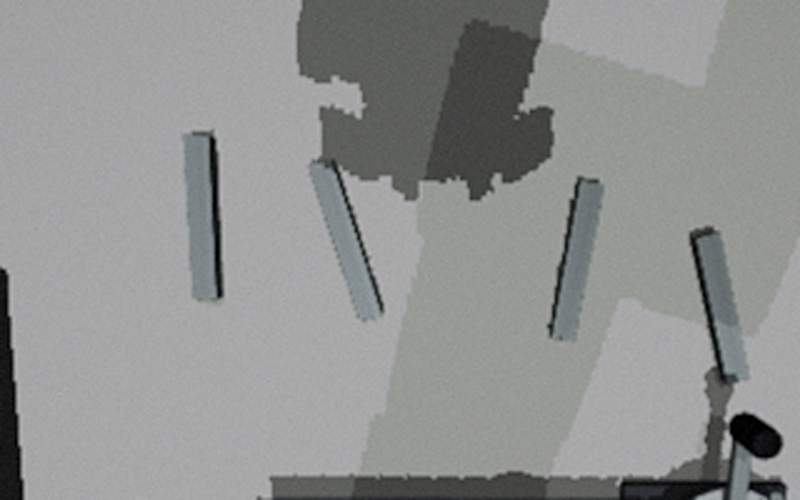

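```bash
cat >> h.py <<'E'
def pick(pa,pb,off=.015,open_=.04):
    "pa outer (robot side) end, pb inner end, world; returns dz bar centre - TCP"
    pa=np.array(pa);pb=np.array(pb);d=pb-pa;d[2]=0;L=np.linalg.norm(d);d/=L
    mid=(pa+pb)/2; g=mid-d*(.045-off); g[2]=0
    th=np.arctan2(d[1],d[0])+np.pi/2
    print("bar",mid.round(4),"L %.4f"%L,"ang %.1f"%np.degrees(th-np.pi/2))
    manip.reach(g+[0,0,.10],q_down(th)); manip.set_gripper(open_)
    hit=manip.move_linear(g+[0,0,.004],v=.08,until_force=6); s=st()
    if hit: print("HIT")
    z=s['ee_pos'][2]
    manip.set_gripper(.009,45); s=st()
    manip.move_linear(g+[0,0,.10],v=.15); st()
    return .007-z
def pre(y,dz,back=.095):
    "hold bar 20 mm before mouth at right height"
    manip.reach(slot(y,-back,.09),q_down(TH))
    manip.move_linear(slot(y,-back,.0325-dz),v=.15); manip.dwell(.1); return st()
def insert(y,dz,F=9,end=-.008,v=.04):
    s0=manip.read_state()
    hit=manip.move_linear(slot(y,end,.0325-dz),v=v,until_force=F); s=st()
    dx=(s['ee_pos']-M)@X
    print("hit",hit,"dx %.4f"%dx,"lat %.4f"%((s['ee_pos']-M)@Y-y),"dF",nf(s)-nf(s0)); return hit,dx
E
python3 - <<'E'
from h import *
c=cal("w7"); P=lambda x,y: px2w(c,100+x/2.5,40+y/2.5,.014)
for a,b in [((197,135),(206,298)),((324,164),(369,317)),((591,182),(565,337)),((706,234),(734,378))]:
    A,B=P(*a),P(*b); d=B-A; print(((A+B)/2).round(4),np.linalg.norm(d).round(4),np.degrees(np.arctan2(d[1],d[0])).round(1))
dz=pick(P(197,135),P(206,298)); print(dz)
pre(-.088,dz)
shot("wrist","w8"); shot("scene","s8"); crop("s8",200,170,240,180,3.3,"s8c")
E
```

```text
[ 0.4557 -0.2314  0.014 ] 0.0891 3.1
[ 0.4609 -0.1485  0.014 ] 0.0878 20.0
[ 0.4588 -0.0155  0.014 ] 0.0881 -1.7
[0.4771 0.0718 0.014 ] 0.0877 21.9
bar [ 0.4557 -0.2314  0.014 ] L 0.0891 ang 3.1
t25.92 [ 0.426  -0.2332  0.0044] F [-0.2  0.1  0.6] g 0.0399
t26.27 [ 0.426  -0.2332  0.0046] F [-0.5  0.5  5.5] g 0.0125
t27.06 [ 0.4253 -0.2328  0.0996] F [-0.4  0.2 -1.2] g 0.0130
0.002571800178504024
t28.26 [ 0.5306 -0.1743  0.0309] F [ 0.2 -0.8 -0.4] g 0.0124
```

View pics/w8.png

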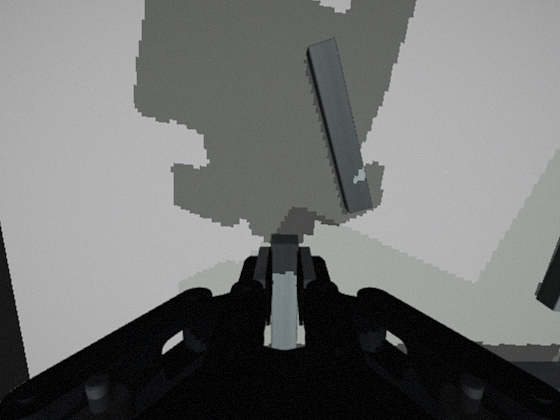

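View pics/s8c.png

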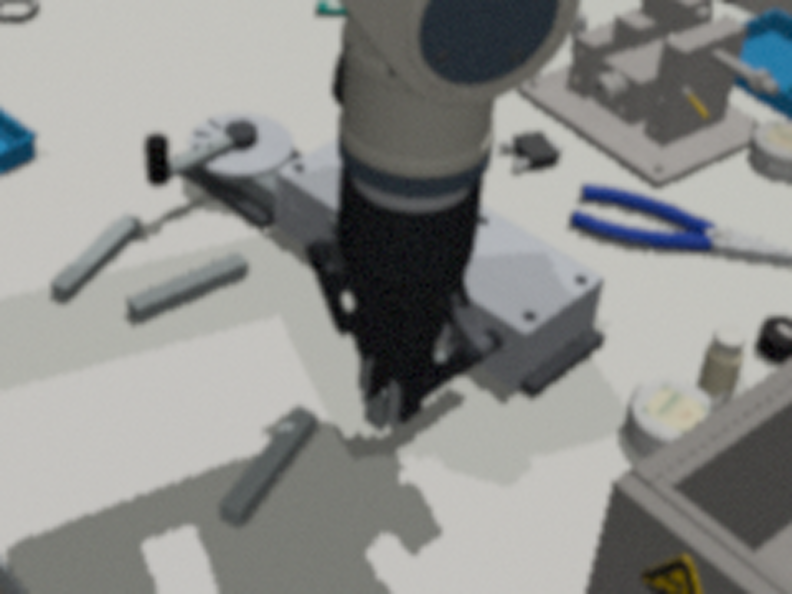

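Run:
```python
from h import *
insert(-.088,.0026)
shot("wrist","w9")
```

```text
t30.06 [ 0.6055 -0.1665  0.0295] F [-0.8  0.   5.1] g 0.0124
hit True dx -0.0193 lat 0.0002 dF [-0.9  0.1  4.6]
```

View pics/w9.png

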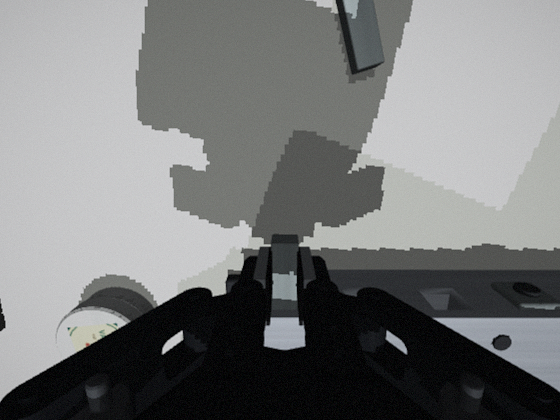

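Run:
```python
from h import *
insert(-.088,.0026,F=12,v=.02)
```

```text
t30.41 [ 0.6054 -0.1666  0.0295] F [-2.1 -0.2  5.6] g 0.0129
hit True dx -0.0193 lat 0.0002 dF [-1.3  0.4  0.3]
```

```bash
cat >> h.py <<'E'
def release():
    manip.set_gripper(.032); p=manip.read_state()['ee_pos']
    manip.move_linear(p+[0,0,.09],v=.15)
def look(name,pos=(.51,-.08,.30)):
    manip.reach(np.array(pos),q_down(TH));manip.dwell(.15);st(); shot("wrist",name);crop(name,100,40,320,220,2.5,name+"c")
E
python3 - <<'E'
from h import *
release(); look("w10")
E
```

```text
t32.52 [ 0.51   -0.0804  0.2982] F [-0.7 -0.7 -0.5] g 0.0320
```

View pics/w10c.png

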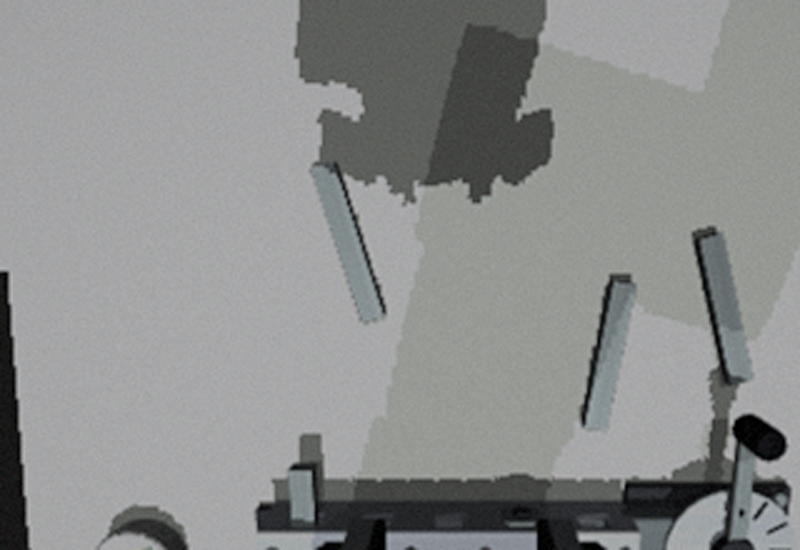

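Run:
```python
from h import *
c=cal("w10"); P=lambda x,y: px2w(c,100+x/2.5,40+y/2.5,.014)
dz=pick(P(325,166),P(371,318))
pre(-.044,dz)
shot("wrist","w11")
```

```text
bar [ 0.4605 -0.1489  0.014 ] L 0.0873 ang 20.4
t35.08 [ 0.4327 -0.1595  0.0044] F [-0.6 -0.7 -0.1] g 0.0396
t35.43 [ 0.4327 -0.1595  0.0046] F [-0.4  0.8  5.2] g 0.0129
t36.23 [ 0.432  -0.1592  0.0996] F [-0.2  0.7 -0. ] g 0.0127
t37.35 [ 0.5264 -0.1303  0.0308] F [ 0.5  0.1 -1.4] g 0.0126
```

View pics/w11.png

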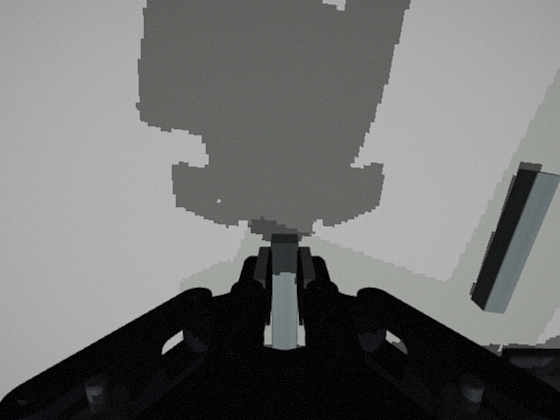

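Run:
```python
from h import *
h,dx=insert(-.044,.0026)
if h and -.029<dx<-.015:
    insert(-.044,.0026,F=12,v=.02)
    release(); look("w12")
```

```text
t39.11 [ 0.6017 -0.1227  0.0295] F [-1.  -0.6  5.6] g 0.0130
hit True dx -0.0189 lat 0.0002 dF [-0.8  0.2  6.2]
t39.41 [ 0.6017 -0.1227  0.0295] F [-1.8 -0.4  5.1] g 0.0126
hit True dx -0.0190 lat 0.0002 dF [-0.8  0.3 -0.5]
t41.48 [ 0.5098 -0.0801  0.298 ] F [-1.1 -0.5 -1.6] g 0.0316
```

View pics/w12c.png

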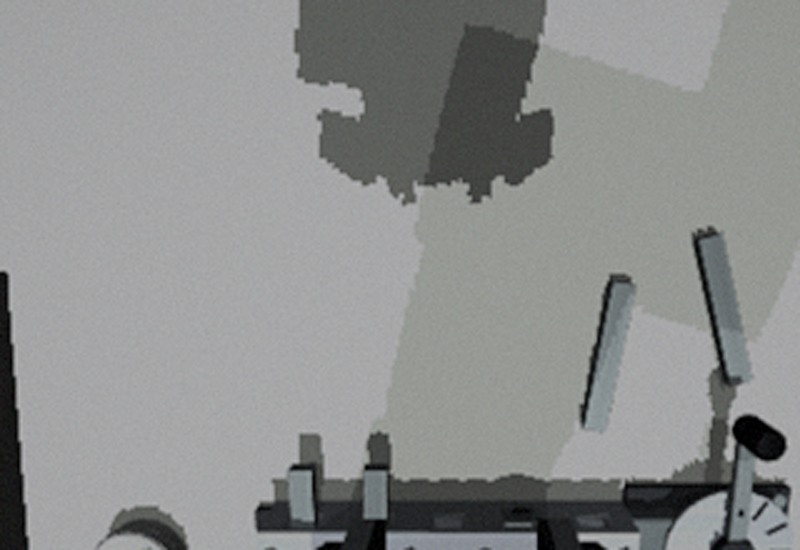

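Run:
```python
from h import *
c=cal("w12"); P=lambda x,y: px2w(c,100+x/2.5,40+y/2.5,.014)
dz=pick(P(622,281),P(596,428))
s=pre(0,dz)
shot("wrist","w13")
if .011<s['grip_width']<.015:
  h,dx=insert(0,.0026)
  if h and -.029<dx<-.015:
    insert(0,.0026,F=12,v=.02)
    release(); look("w14")
```

```text
bar [0.5109 0.009  0.014 ] L 0.0893 ang -1.4
t44.01 [0.4813 0.0097 0.0044] F [ 0.4  0.5 -0.4] g 0.0399
t44.36 [0.4812 0.0097 0.0046] F [-1.1 -0.3  5.2] g 0.0126
t45.15 [0.4804 0.0097 0.0996] F [-0.6 -0.1 -1. ] g 0.0125
t46.30 [ 0.5226 -0.0859  0.0308] F [-0.3 -0.1 -0.7] g 0.0129
t48.03 [ 0.5962 -0.079   0.0295] F [-0.6 -0.2  5.4] g 0.0126
hit True dx -0.0203 lat 0.0002 dF [-1.6  0.1  4.5]
t48.35 [ 0.5962 -0.0791  0.0295] F [-2.3 -1.1  6.6] g 0.0126
hit True dx -0.0204 lat 0.0001 dF [-1.7 -0.7  1.2]
t50.39 [ 0.5098 -0.0799  0.2979] F [ 0.3  0.2 -0.3] g 0.0320
```

```bash
ls pics | tail -3
```

```text
w9.npy
w9.png
wrist0.png
```

View pics/w14c.png

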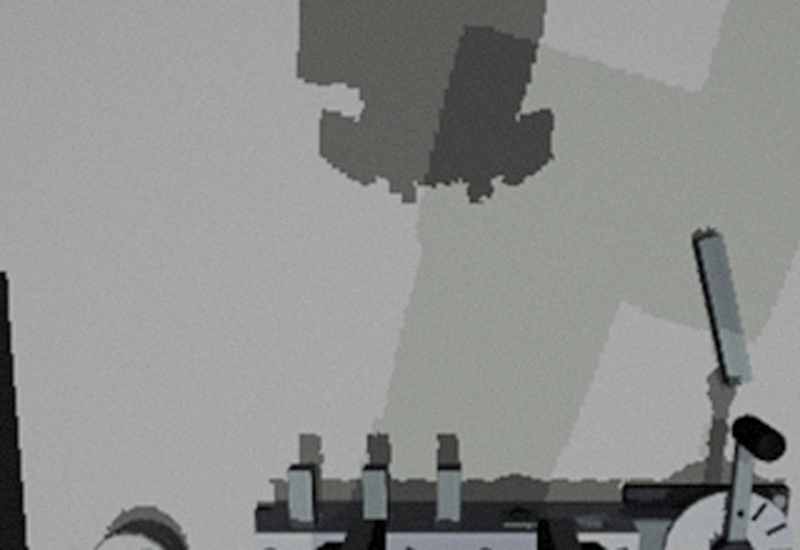

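View pics/w13.png

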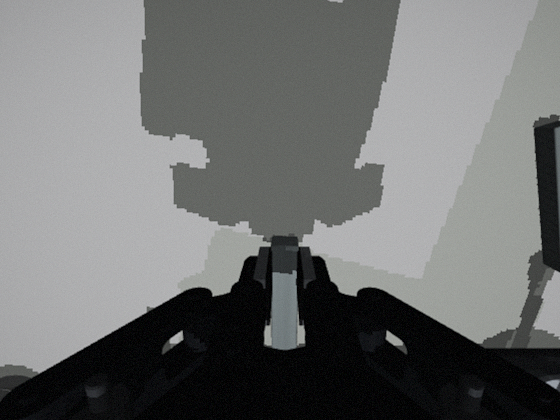

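Run:
```python
from h import *
c=cal("w14"); P=lambda x,y: px2w(c,100+x/2.5,40+y/2.5,.014)
dz=pick(P(708,235),P(736,380))
s=pre(.088,dz)
shot("wrist","w15")
if .011<s['grip_width']<.015:
  h,dx=insert(.088,.0026)
  if h and -.029<dx<-.015:
    insert(.088,.0026,F=12,v=.02)
    release(); look("w16")
```

```text
bar [0.4768 0.0714 0.014 ] L 0.0880 ang 21.7
t53.03 [0.4493 0.0603 0.0044] F [-0.2  0.4 -0.1] g 0.0402
t53.38 [0.4493 0.0604 0.0045] F [-0.8  0.5  5.6] g 0.0127
t54.17 [0.4485 0.0602 0.0996] F [ 0.4  0.2 -0.8] g 0.0124
t55.27 [0.5142 0.0017 0.0307] F [ 0.1 -0.1 -0.5] g 0.0126
t56.98 [0.5874 0.0084 0.0294] F [-0.7 -0.   4.6] g 0.0128
hit True dx -0.0210 lat 0.0001 dF [-0.9  0.4  5.2]
t57.31 [0.5874 0.0084 0.0294] F [-1.9 -0.6  6.9] g 0.0123
hit True dx -0.0210 lat 0.0001 dF [-1.3 -0.4  2.3]
t59.40 [ 0.5098 -0.0793  0.2981] F [0.1 0.6 0.4] g 0.0317
```

View pics/w15.png

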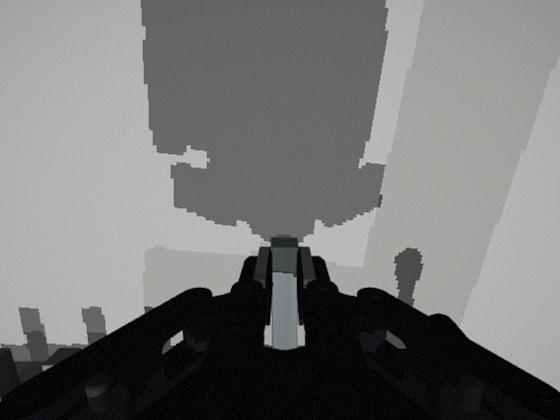

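Run:
```python
from h import *
manip.set_gripper(0.0)
for y in (.088,0,-.044,-.088):
    manip.reach(slot(y,-.075,.10),q_down(TH)); manip.move_linear(slot(y,-.075,.028),v=.15); manip.dwell(.1)
    h=manip.move_linear(slot(y,-.030,.028),v=.03,until_force=8); s=manip.read_state(); d1=(s['ee_pos']-M)@X
    h2=manip.move_linear(slot(y,-.030,.028),v=.02,until_force=12); s=manip.read_state(); d2=(s['ee_pos']-M)@X
    print(y,h,h2,"%.4f %.4f"%(d1,d2),nf(s),"t%.1f"%s['t'])
    manip.move_linear(slot(y,-.075,.028),v=.1); manip.move_linear(slot(y,-.075,.10),v=.2)
o=q_tilt(TH,np.radians(30))
manip.reach([.50,-.08,.18],o); manip.dwell(.2);st()
shot("wrist","w17");crop("w17",100,90,300,210,2.6,"w17c")
```

```text
0.088 True True -0.0453 -0.0454 [ 0.2 -0.3  0.5] t62.8
0 True True -0.0454 -0.0455 [-0.   0.1  0.3] t66.3
-0.044 True True -0.0454 -0.0455 [-0.5 -0.3  0.1] t69.7
-0.088 True True -0.0455 -0.0456 [ 1.5 -0.1  0. ] t73.0
t74.79 [ 0.5012 -0.0805  0.1796] F [-0.3 -0.6 -0.2] g -0.0000
```

View pics/w17c.png

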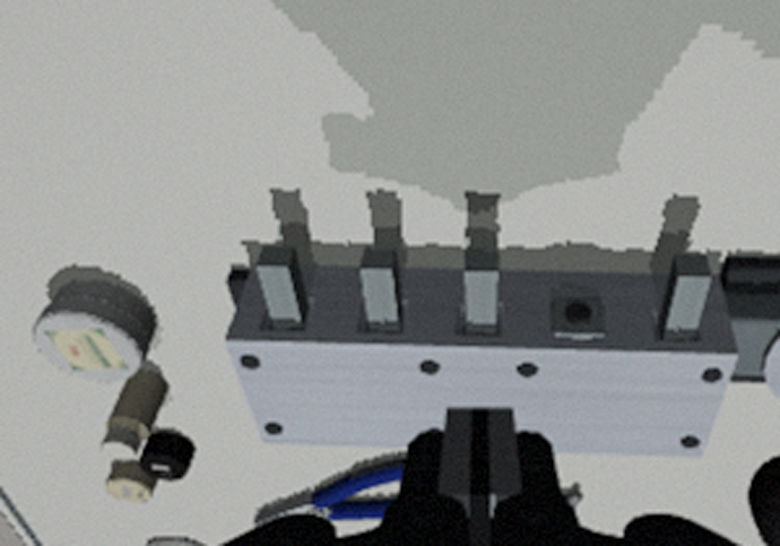

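```bash
sed -i 's/^H=.*/H=np.array([.6196,.0952,0])/' h.py
python3 - <<'E'
from h import *
ph=0.;p=knob(ph);print(p)
manip.reach(p+[0,0,.13],lev_ori(ph)); manip.set_gripper(.04)
print(manip.move_linear(p+[0,0,.049],v=.08,until_force=6));st()
manip.set_gripper(.021,20);st()
for d in [10,20,30,40,50,57,60]:
    ph=np.radians(d); 
    if manip.move_linear(knob(ph)+[0,0,.049],v=.08,ori=lev_ori(ph),until_force=15): print("force",d);st();break
st()
manip.set_gripper(.012,20);manip.dwell(.2);s=st()
r=s['ee_pos']-H; print("angle",np.degrees(np.arctan2(r@Y,-r@X)),np.hypot(r@X,r@Y))
E
```

```text
[0.5399485  0.08774084 0.        ]
False
t77.40 [0.5404 0.0878 0.0494] F [-0.5  0.5  0.3] g 0.0401
t77.72 [0.5401 0.0878 0.0493] F [ 0.2 -0.1 -0.6] g 0.0214
t79.88 [0.5731 0.1602 0.049 ] F [-0.   0.5  0.1] g 0.0212
t80.29 [0.5732 0.1604 0.049 ] F [-2.  -0.9  1.5] g 0.0171
angle 59.869388445854135 0.08001378191413731
```

Run:
```python
from h import *
manip.set_gripper(.04); p=manip.read_state()['ee_pos']
manip.move_linear(p+[0,0,.13],v=.15)
manip.reach(np.array([.54,.05,.30]),q_down(TH)); manip.dwell(.2);st()
shot("wrist","w18");crop("w18",200,120,200,150,4,"w18c");shot("scene","s18");shot("wrist","w18")
```

```text
t82.98 [0.5399 0.0504 0.2993] F [ 0.2  0.7 -0.5] g 0.0405
```

View pics/w18.png

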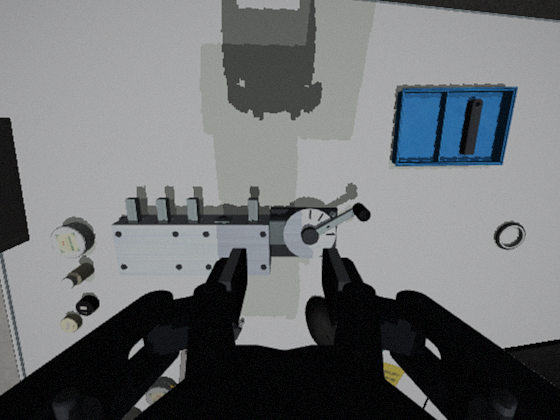

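View pics/w18c.png

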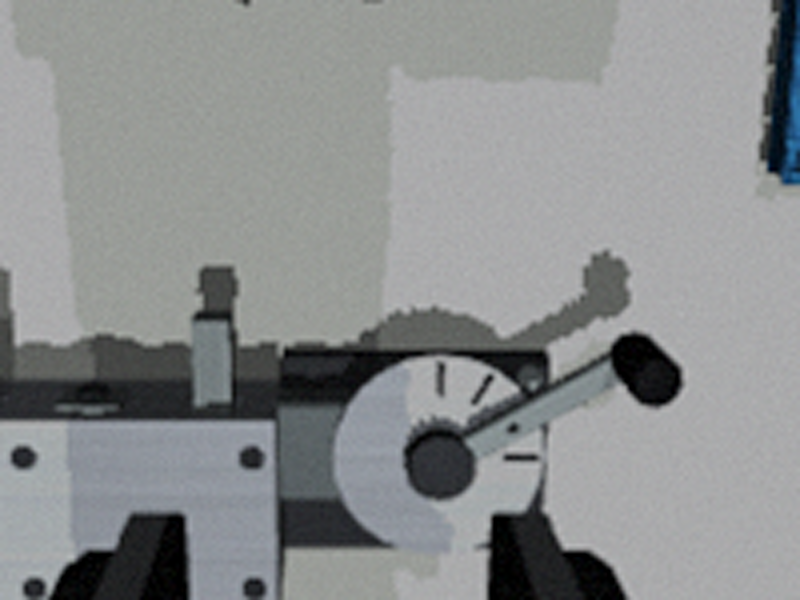

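Run:
```python
from h import *
st(); manip.finish_job()
```

```text
t83.13 [0.54   0.0502 0.2997] F [0.1 0.2 0.6] g 0.0402
the job is handed in; nothing more can be done
```

The changeover is complete and the job was handed in at 83 s of the 210 s allowed; the hand-in gives no verdict.

- **Lever to load stop:** I turned it back until it met the stop, felt as a 7 N rise.
- **Key:** I pulled it from the slot at the -y end and laid it in the large tray compartment. The last image shows it still there.
- **Bars:** All four present were slid into the four free slots until the force rose. One was knocked aside during the run and I located it again before picking it up.
- **Check that they are home:** I then pushed each bar's outer end with closed fingers at 8 and 12 N. None moved more than 0.1 mm, and all four ends stood within 0.3 mm of each other.
- **Lever to 60 degrees:** Gripping the knob gave 59.9 degrees. The last image shows the arm covering the 60 degree tick, with the 0, 30 and 90 degree ticks visible.

The tin, vial and ring looked undisturbed in the final image. After turning the lever I checked the bars only by image, not by pushing again. No check failed or disagreed at the end. The one spread was about 2 mm in the gripper position when each bar met the stop, which I put down to where each bar was gripped.

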